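# Pin the tilting carving stand upright

### The arm

A 6-joint arm with a two-finger parallel gripper is mounted at the origin on the work surface. World frame = base frame: x ahead of the robot, y to its left, z up, the work surface at z = 0. Lengths are in m, angles in rad, forces in N, time in s.
With the tool pointing down it reaches from about 0.35 to 0.775 m from the base axis. Payload 5.5 kg.
Tool frame: the origin (TCP) lies midway between the tips of the shut fingers; the grasp point (between the pads) lies 19 mm behind it; z points along the fingers, y is the line along which they close (so a half turn about z gives the same grasp; the last joint's range is limited). The gripper opens to 85 mm and grips with 20 to 120 N. Pads are 22 mm wide; open, the fingers measure 114 mm over their backs; the gripper's body (76 mm by 85 mm) begins 54 mm behind the grasp point. The pads swing forward as they close: fully open they stand 13 mm farther back than shut.
Start: joints at [0.963, 0.313, 0.046, 1.304, 0, 1.431], TCP at [0.259, 0.513, 0.231] pointing down, gripper open.
Joint ranges: [-2.76, 2.76], [-0.86, 1.69], [-1.03, 1.26], [-2.2, 2.34], [-1.47, 1.5], [-3.14, 3.14]. Speed limits (rad/s): [2.57, 2.57, 3.14, 3.14, 3.14, 3.14].

### API

Orientations are given as a unit quaternion [w, x, y, z].
In Python, from workcell import env gives the robot as it stands.
- The arm moves only by the tool move_arm, never from a script. Its argument "targets" is a list of rows, each a list of 3 entries, a list of its own where there are three numbers: the shift along the tool's x, y, z in mm, then the turn, a rotation vector about the tool's x, y, z in units of 10 degrees (1.0 is 10 degrees), then the closure, from -1 (fully open) to 1 (shut). In form: [[[dx, dy, dz], [ax, ay, az], gripper], ...]. A call has 1 to 5 rows; each row is the pose to reach, as a shift and turn from the pose commanded when the call began, along the tool's axes at that moment; what a row does not reach only later rows make up. A row lasts 1/8 s, in which the tool goes at most 62.5 mm and 10.7 degrees, less where a joint would pass 70% of its speed; a pose out of reach is approached as far as the arm can. A call with a gripper value outside its range is refused whole. The fingers move at their own pace and stop on an object; "squeeze" is the grip in N (left out, the last holds). Time passes only in rows, so rows that repeat a pose let the fingers close. It gives the time, the measured TCP pose, the force, the opening and the grip force at its end, in the units of the state.
- env.get_state(): the state, without advancing time (a new reading comes with each control period).
- env.read_camera(name): name is "scene" or "top" or "wrist"; returns a dict with "pixels" (480x640x3 uint8, red, green, blue), "fovy" (degrees; the focal length in pixels is half the picture's height over the tangent of half this angle, whatever the lens; pixels are square), "cx", "cy" (the principal point, pixels), "extrinsics" (4x4, takes a point from world to camera coordinates); the wrist camera has in their place "mount" (4x4, takes a point from camera to tool coordinates, whose origin is the TCP and whose axes are the flange's). Camera axes: x right, y up, looking along -z (the intrinsics and any distortion apply to the point x, -y, -z); pixel columns grow to the right and rows downward; lengths in m; the calibration is good to about 2 mm. The wrist camera is an equidistant fisheye: a pixel r from the principal point sees the ray r / f radians off the axis. A picture is of the moment at which its call begins: read the wrist's pose just before it. There is no depth.
- env.hand_in(): hands the job in; it is judged then, once.
Trained networks look in a picture, given as the dict that the camera call returned (one of the last four; its "shot" number tells which), for a name from the list of things; names that differ only in an ending like _2 or _b are one class to them, and where a whole thing is asked for, a point or a joint stands for the part that bears it (a point fixed in the world has none). Each returns a list of dicts, best first, with "confidence" (0 to 1); they miss things now and then, are a little off and sometimes report something else, mostly with a low value. They report only what shows in the picture. A call takes as long as a camera call. They do not tell look-alikes from the thing itself.
- env.spot_in(thing, picture): "centre" ([x, y, z] in m, in world coordinates, good to about 4 mm: the middle of the surface that is visible of it).
- env.regions_of(thing, picture): "mask" (480x640 bool, what is visible of it).
- env.landmark_of(thing, picture): "centre" ([x, y, z] in m, in world coordinates, good to about 4 mm: a listed point, or the origin of a listed thing).
The state is a dict: "clock": time; "joint_pos": joint angles; "qvel": joint speeds; "tau": joint torques, N m; "tcp_pos": TCP position; "orientation": TCP orientation; "wrist_force": force on the tool from outside, world axes, zero at the start; "ft_torque": the same for the moment, N m; "finger_gap": finger opening in m; "grip_force": force on a finger pad.
Only numpy, scipy, OpenCV 4.12 (cv2) and the standard library are available. Lean on these libraries where they do the work, as an engineer would, in place of code of your own. Each camera call takes 0.05 s, during which the arm holds its last target. There are 200 camera calls.

### The job

Swing the tilted cradle of the carving stand upright by its ball-knobbed lever, without touching the carving. Then pick up the quick-release pin with its red button squeezed in, feel for the hole in the green post and push the pin gently, never forcing it, through the post and the cradle's middle index hole until its shoulder is fully home, and let go so that the button springs out and the balls lock it. Leave everything else on the bench alone.

Things in the scene. Friction and masses are not known exactly. Their poses are not given: they have to be found in the camera images.
- stand: tilting carving stand, fixed: green base 130 x 250 x 12 mm, origin under its centre, y along the tilt axis, z up. On it the green head: two 10 mm posts with a steel cradle between. The head's slotted, shimmed feet were bolted up anew: it stays put and square, but with all it carries it stands up to 4.5 mm off its place along stand x and 3 mm in height (not along y)
- stand_hole (a point): nominal hole centre on the outer face of the index post: stand (0, -100, 155) mm; stand's axes. The true hole is off by the head's shift (see stand): feel for it (brass ring round it). 13 mm holes in line when upright: post 10 mm thick, 2 mm gap, cradle's index plate 10 mm. The pin goes in along stand +y. Post 90 mm wide, 180 mm high
- lever_axis (a point): nominal point of the tilt axis at the lever: stand (0, 128, 100) mm; stand's axes. The lever, a 10 mm steel rod, turns with the cradle and carries a black ball knob 32 mm across, its centre 125 mm from this point: straight above it when upright. The far post, 28 mm to the -y side, is 130 mm high
- cradle (a joint): tilt of cradle and lever, rad, about stand +y: 0 = upright, negative = knob leaning to stand -x (the robot's side); range -0.75 to 0.75. It stays where left (friction about 0.35 N m). Its index plate, close behind the index post, has its middle hole 55 mm above the tilt axis, in line with the post's at 0; the two side holes, at 30 degrees, are not wanted
- carving_spot (a point): nominal foot of the wooden carving's axis when upright: stand (0, 10, 51) mm. The carving, 60 mm square at the foot, 40 mm thick, 160 mm tall, is fixed to the cradle and tilts with it about an axis 100 mm over the bench
- pin: ball-lock pin, 100 to 180 g, lying level in its rest; origin on its axis at the shoulder, x along the axis to the tip. Shank 12 mm thick and 41 mm long, its nose blunt, chamfered by 1 mm only, so it enters a hole at most 1.3 mm off. Two balls at x = 26 mm stick out 2 mm and block a hole until the button is in. Behind the shoulder a neck 16 mm thick, x = 0 to -28 mm, then the handle
- pin_handle (a point): middle of the blue round handle on the pin's axis: 46 mm across, 16 mm long (x = -28 to -44 mm); pin's axes. The red button, 32 mm across, stands 5 mm out of its end, to x = -49 mm. Squeeze along the axis from above, one finger on the button, the other on the handle's front over the neck, fingertips 9 to 13 mm above the axis; pressed, the button is flush
- pin_tip (a point): centre of the pin's nose, 41 mm ahead of the shoulder; axes as the pin's
- pin_button (a joint): travel of the button, read in rad at its rocking spindle: 0 = out (balls out), 0.036 = pressed flush, 5 mm in (balls drawn in). Spring: 2 N at first, 6 N when flush; it springs back when let go, unless the balls are still inside a hole
- rest: wooden pin rest, fixed, 150 x 90 mm board 10 mm thick with two V blocks, under the handle and under the shank; origin on the bench below the pin's shoulder, x along the pin towards its tip. The pin's axis lies 50 mm up, all of the rest is lower than 7 mm above it
- statuette_a: black lacquered figure on a square plinth, 56 x 56 x 160 mm, loose bystander; origin under the plinth's centre
- statuette_b: black lacquered figure on a square plinth, 56 x 56 x 160 mm, loose bystander; origin under the plinth's centre
- statuette_c: black lacquered figure on a square plinth, 56 x 56 x 160 mm, loose bystander; origin under the plinth's centre
- gouge_a: wood carver's gouge lying flat, dark handle, 230 x 25 x 25 mm, loose bystander; origin on the bench near its middle, blade to +x
- gouge_b: the same with a lighter handle, loose bystander
- mallet: dark wooden club mallet lying, 285 mm long, 60 mm thick, loose bystander; origin under its middle, head to +x
- lacquer_tin: closed round tin, 80 mm across, 78 mm high, loose bystander; origin under its centre
- offcut: block of light wood 90 x 60 x 45 mm, loose bystander; origin under its centre
Things that resemble listed ones, but are neither listed nor needed, are in the scene too. There is more than one size of the pin; the job needs the middle-sized.

How it is judged:
On the way, in this order (a step that is already met when the one before it is completed fails the run):
1. the cradle has been swung upright (within 0.05 rad) (value of joint cradle between -0.05 and 0.05 rad), for 0.2 s.
2. with the button held in, the pin's nose has entered the hole in the post (value of joint pin_button above 0.028 rad and y of pin_tip in the frame of stand between -0.095 and -0.06 m and x of pin_tip in the frame of stand between -0.007 and 0.007 m and z of pin_tip in the frame of stand between 0.149 and 0.161 m), for 0.1 s.
At the end, for the whole second after the job is handed in: the cradle is upright (within 0.04 rad), the pin sits through the post and the index plate, along the stand's y, its shoulder within about 3 mm of the post, the button is out again (reading below 0.009, so the balls are out behind the index plate) and the pin is at rest (value of joint cradle between -0.04 and 0.04 rad and value of joint pin_button below 0.009 rad and y of pin in the frame of stand between -0.1032 and -0.098 m and x of pin in the frame of stand between -0.007 and 0.007 m and z of pin in the frame of stand between 0.1495 and 0.1605 m and angle between the x axis of pin and the y axis of stand, either way round below 0.08 rad and linear speed of pin below 0.02 m/s); the robot touches nothing.
It fails at once if the pin is pressed against the stand or the cradle with over 25 N (contact force between pin and stand above 25 N).
It fails at once if the carving is touched (contact force between any of cradle_c40, cradle_c41 and the fingers above 2 N or contact force between any of cradle_c40, cradle_c41 and the arm above 2 N).
It fails at once if another thing on the bench is moved by over 25 mm or knocked over (distance of any of statuette_a, statuette_b, statuette_c, gouge_a, gouge_b, mallet, lacquer_tin, offcut from where it was at the start of the episode above 0.025 m).
It also fails if it takes over 72 s, if anything falls off the work surface, if the arm or the gripper's body presses on something with over 40 N, if the wrist force passes 120 N, or if a joint passes its speed limit or range.

## Working session

There is one attempt and no reset: what is moved stays moved. The work goes in short steps, Python scripts to look and compute and a tool call to move; the robot and the scene stay as the last step left them, time stands still between calls to the robot, and variables do not carry over. Pictures are saved under pics/ and viewed, at most 10 in all, crops included, and the job is handed in when it is done.

Besides the shell and the picture viewer there is one more tool, called as a command line: name --argument value ..., lists and objects as JSON in quotes. move_arm: Moves the arm, as the interface text tells. Its arguments: {"type":"object","properties":{"targets":{"type":"array","items":{"type":"array"}},"squeeze":{"type":"number"}},"required":["targets"]}

```bash
mkdir -p pics; ls
cat > h.py <<'E'
import numpy as np, cv2
from scipy.spatial.transform import Rotation as R
from workcell import env
def save(p,n): cv2.imwrite('pics/'+n, p['pixels'][:,:,::-1])
E
python3 - <<'E'
from h import *
ps=[]
for c in ['scene','top']:
    p=env.read_camera(c); save(p,c+'0.png'); ps.append(p)
    print(c,p['fovy'],p['cx'],p['cy'],np.round(p['extrinsics'],3).tolist())
    for t in ['stand','stand_hole','lever_axis','carving_spot','pin','pin_handle','pin_tip','rest','statuette_a','mallet','lacquer_tin']:
        print(t,[(np.round(d['centre'],3).tolist(),round(d['confidence'],2)) for d in env.landmark_of(t,p)][:4])
cv2.imwrite('pics/both.png',np.hstack([cv2.resize(p['pixels'],(400,300)) for p in ps])[:,:,::-1])
print(env.get_state())
E
```

```text
pics
scene 46.95597922580292 323.7451178994009 237.43747993139613 [[0.35, 0.937, 0.0, -0.191], [-0.736, 0.275, 0.619, 0.357], [0.579, -0.217, 0.786, -1.66], [0.0, 0.0, 0.0, 1.0]]
stand [([0.583, -0.0, -0.0], 0.65)]
stand_hole [([0.578, -0.093, 0.156], 0.75)]
lever_axis []
carving_spot [([0.585, 0.015, 0.053], 0.58)]
pin [([0.486, -0.335, 0.051], 0.83), ([0.371, -0.177, 0.021], 0.61), ([0.602, -0.222, 0.01], 0.45)]
pin_handle [([0.413, -0.156, 0.028], 0.97), ([0.483, -0.367, 0.052], 0.58), ([0.575, -0.217, 0.018], 0.56)]
pin_tip [([0.323, -0.201, 0.005], 0.94), ([0.49, -0.295, 0.05], 0.83), ([0.381, 0.377, -0.0], 0.3)]
rest [([0.484, -0.335, 0.002], 0.66)]
statuette_a [([0.611, 0.294, 0.002], 0.83), ([0.701, -0.228, 0.004], 0.73), ([0.464, 0.303, 0.005], 0.64)]
mallet [([0.743, 0.282, 0.003], 0.94)]
lacquer_tin [([0.573, -0.428, -0.0], 0.71)]
top 55.482457898329905 324.8472272191488 236.03507766988275 [[-0.004, -1.0, -0.01, -0.03], [0.994, -0.005, 0.106, -0.558], [-0.106, -0.01, 0.994, -1.017], [0.0, 0.0, 0.0, 1.0]]
stand [([0.581, 0.004, 0.002], 0.7)]
stand_hole [([0.574, -0.093, 0.1
[... 903 characters left out ...]
int_pos': array([ 9.63396540e-01,  3.13241472e-01,  4.60932824e-02,  1.30361058e+00,
       -4.43765235e-05,  1.43118349e+00]), 'qvel': array([-6.58192347e-04, -7.31119935e-05,  8.86044745e-04, -5.20908666e-04,
       -3.06972647e-05,  6.62614465e-06]), 'tau': array([ 1.18428406e-04, -4.80469966e+01,  2.98818308e+01,  2.27083697e-04,
       -2.22143694e-04, -1.38151557e-05]), 'tcp_pos': array([0.25931945, 0.5132387 , 0.23129681]), 'orientation': array([2.75096481e-05, 2.31766732e-01, 9.72771392e-01, 9.38576085e-06]), 'wrist_force': array([ 0.49919268,  0.1242804 , -0.44198992]), 'ft_torque': array([ 0.0126135 , -0.02381727,  0.02382776]), 'grip_force': 0.0, 'finger_gap': 0.08551913157616663}
```

View pics/scene0.png

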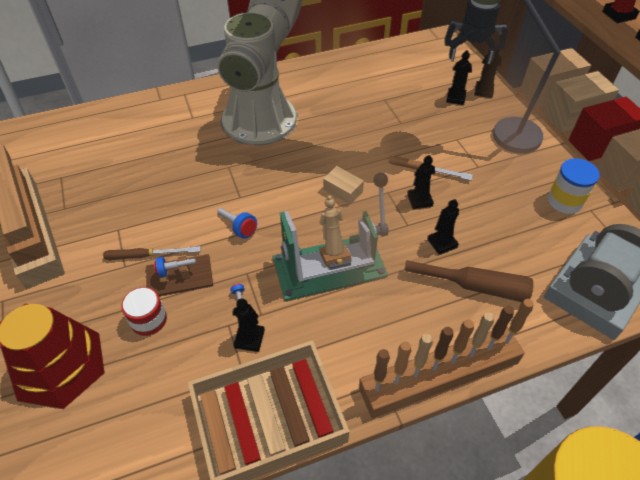

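View pics/top0.png

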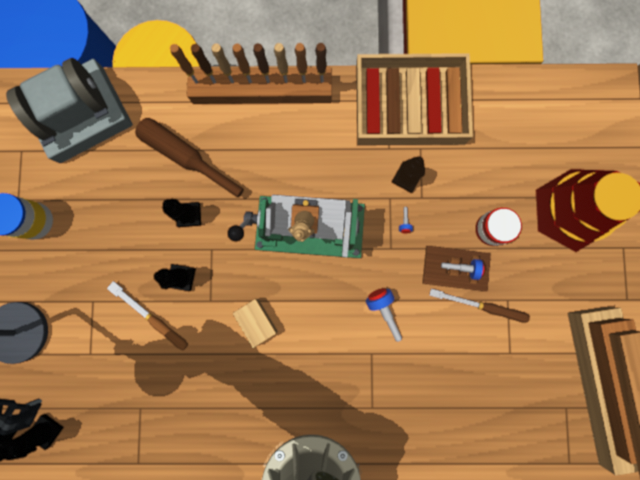

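The scene view shows the middle-sized pin in its rest at (175,265), a larger pin at (240,225) and a smaller one at (237,290), both loose. The stand is at (330,245), with its knob leaning to the robot at (381,180). The top view agrees: rest pin at (465,268), stand base at (310,225). Next I'll get a wrist close-up.

```bash
cat >> h.py <<'E'
def pose(s=None):
    s=s or env.get_state(); q=s['orientation']
    return s['tcp_pos'], R.from_quat([q[1],q[2],q[3],q[0]])
def down(yaw_y):
    "tool down, tool y axis along world angle yaw_y (rad, from +x)"
    y=np.array([np.cos(yaw_y),np.sin(yaw_y),0]); z=np.array([0,0,-1.]); return R.from_matrix(np.c_[np.cross(y,z),y,z])
def rel(p,r):
    p0,r0=pose(); print('shift',np.round(r0.inv().apply(np.array(p)-p0)*1000,1).tolist(),'turn',np.round(np.degrees((r0.inv()*r).as_rotvec())/10,3).tolist())
def wrist(n=None):
    po=pose(); p=env.read_camera('wrist'); p['pose']=po
    if n: save(p,n)
    return p
def fproj(p):
    return 240/np.tan(np.radians(p['fovy']/2))
def ray(p,uv):
    "world origin and direction for wrist pixel"
    d=np.array(uv)-[p['cx'],p['cy']]; r=np.hypot(*d); th=r/fproj(p); s=np.sin(th)/max(r,1e-9)
    c=np.array([d[0]*s,-d[1]*s,-np.cos(th)]); M=np.array(p['mount']); t,rr=p['pose']
    return rr.apply(M[:3,3])+t, rr.apply(M[:3,:3]@c)
def atz(p,uv,z):
    o,d=ray(p,uv); return o+d*(z-o[2])/d[2]
def uv(p,X):
    t,rr=p['pose']; M=np.array(p['mount']); c=M[:3,:3].T@(rr.inv().apply(np.array(X)-t)-M[:3,3])
    c=c*[1,-1,-1]; th=np.arctan2(np.hypot(c[0],c[1]),c[2]); k=th*fproj(p)/np.hypot(c[0],c[1]); return np.array([p['cx']+c[0]*k,p['cy']+c[1]*k])
def uvs(p,X):
    c=(np.array(p['extrinsics'])@np.r_[X,1])[:3]; f=fproj(p); return np.array([p['cx']+f*c[0]/-c[2],p['cy']-f*c[1]/-c[2]])
E
python3 - <<'E'
from h import *
p=wrist('w0.png'); print(p['fovy'],p['cx'],p['cy'],np.round(p['mount'],3).tolist())
for a in (np.radians(86),np.radians(-4)):
    rel([0.47,0.02,0.36],down(a))
# knob estimate from scene/top
for c in ['scene','top']:
    q=env.read_camera(c); print([(np.round(d['centre'],3).tolist(),round(d['confidence'],2)) for d in env.spot_in('lever_axis',q)], [(np.round(d['centre'],3).tolist(),round(d['confidence'],2)) for d in env.spot_in('cradle',q)])
    for t in np.arange(-.7,.71,.2):
        print(round(t,1),uvs(q,[.587+.125*np.sin(t),.13,.1+.125*np.cos(t)]).round(0))
E
```

```text
65.70646984690485 325.6364144051917 234.43099147655005 [[0.001, 0.954, 0.299, 0.077], [1.0, -0.001, -0.0, -0.0], [0.0, 0.299, -0.954, -0.142], [0.0, 0.0, 0.0, 1.0]]
shift [-410.5, -345.2, -128.7] turn [0.001, 0.0, -2.28]
shift [-410.5, -345.2, -128.7] turn [0.001, -0.0, 6.72]
[([0.601, -0.0, 0.064], 0.8), ([0.624, 0.28, 0.06], 0.65)] [([0.603, -0.003, 0.065], 0.68), ([0.591, 0.01, 0.091], 0.56)]
-0.7 [372. 175.]
-0.5 [376. 176.]
-0.3 [381. 180.]
-0.1 [386. 186.]
0.1 [390. 194.]
0.3 [395. 204.]
0.5 [399. 215.]
0.7 [403. 226.]
[([0.571, 0.004, 0.061], 0.83)] [([0.588, 0.01, 0.066], 0.83)]
-0.7 [240. 254.]
-0.5 [238. 243.]
-0.3 [238. 230.]
-0.1 [237. 217.]
0.1 [237. 204.]
0.3 [238. 191.]
0.5 [239. 181.]
0.7 [241. 172.]
```

move_arm --targets '[[[-410,-345,-70],[0,0,-2.28],-1],[[-410,-345,-70],[0,0,-2.28],-1],[[-410,-345,-70],[0,0,-2.28],-1],[[-410,-345,-70],[0,0,-2.28],-1],[[-410,-345,-70],[0,0,-2.28],-1]]'

```text
clock: 2.17
tcp_pos: [0.379, 0.233, 0.2715]
orientation: [0.001, 0.035, 0.999, 0.0]
wrist_force: [0.9, -0.1, 0.2]
finger_gap: 0.0857
grip_force: 0.0
```

move_arm --targets '[[[0,0,0],[0,0,0],-1],[[0,0,0],[0,0,0],-1]]'

```text
clock: 2.42
tcp_pos: [0.3786, 0.2346, 0.271]
orientation: [0.0, 0.036, 0.999, 0.0]
wrist_force: [-1.1, -0.1, 0.1]
finger_gap: 0.0855
grip_force: 0.0
```

Run:
```python
from h import *
print(pose()[0],pose()[1].as_matrix().round(3).tolist())
p=wrist('w1.png')
for t in ['stand','stand_hole','lever_axis','carving_spot','cradle']:
    print(t,[(np.round(d['centre'],3).tolist(),round(d['confidence'],2)) for d in env.landmark_of(t,p)][:4] if t!='cradle' else '')
```

```text
[0.3785766  0.23461319 0.27104479] [[-0.997, 0.071, 0.0], [0.071, 0.997, 0.001], [-0.0, 0.001, -1.0]]
stand [([0.58, 0.002, 0.003], 0.82)]
stand_hole [([0.572, -0.092, 0.155], 0.61)]
lever_axis [([0.591, 0.132, 0.1], 0.8)]
carving_spot [([0.57, -0.094, 0.156], 0.19)]
cradle
```

View pics/w1.png

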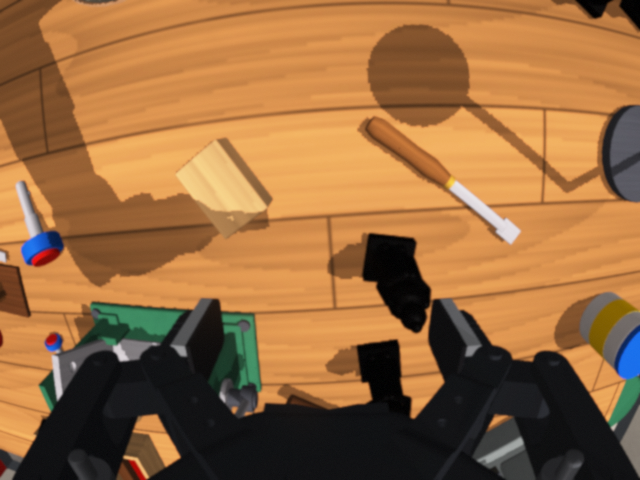

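The wrist view shows the stand at lower left (90-260, 300-410) partly hidden by the fingers, which fill the bottom. So targets must lie on the tool's +x side, and I'll move the hand beyond the stand.

Run:
```python
from h import *
rel([0.65,0.02,0.34],down(np.radians(86)))
```

```text
shift [-286.1, -197.2, -69.5] turn [-0.0, -0.003, 0.016]
```

move_arm --targets '[[[-286,-197,-70],[0,0,0],-1],[[-286,-197,-70],[0,0,0],-1],[[-286,-197,-70],[0,0,0],-1],[[-286,-197,-70],[0,0,0],-1],[[-286,-197,-70],[0,0,0],-1]]'

```text
clock: 3.3
tcp_pos: [0.6194, 0.0439, 0.3328]
orientation: [0.0, 0.034, 0.999, 0.0]
wrist_force: [1.0, 0.5, 0.8]
finger_gap: 0.0856
grip_force: 0.0
```

Run:
```python
from h import *
print(env.get_state()['clock'],pose()[0])
p=wrist('w2.png'); import pickle; pickle.dump(p,open('w2.pkl','wb'))
for t in ['stand','stand_hole','lever_axis','carving_spot','pin','pin_tip','pin_handle','rest']:
    print(t,[(np.round(d['centre'],3).tolist(),round(d['confidence'],2)) for d in env.landmark_of(t,p)][:4])
```

```text
3.3 [0.61941223 0.0438788  0.33283406]
stand [([0.58, 0.002, 0.002], 0.73)]
stand_hole [([0.572, -0.094, 0.154], 0.75)]
lever_axis [([0.592, 0.131, 0.099], 0.57)]
carving_spot [([0.581, 0.009, 0.052], 0.95)]
pin [([0.487, -0.333, 0.051], 0.97), ([0.601, -0.221, 0.014], 0.64), ([0.374, -0.178, 0.022], 0.64), ([0.741, 0.28, -0.001], 0.49)]
pin_tip [([0.623, -0.221, 0.004], 0.97)]
pin_handle [([0.576, -0.218, 0.011], 0.92), ([0.415, -0.151, 0.031], 0.75), ([0.478, -0.374, 0.044], 0.57), ([0.576, -0.428, 0.004], 0.57)]
rest [([0.488, -0.336, 0.001], 0.86)]
```

View pics/w2.png

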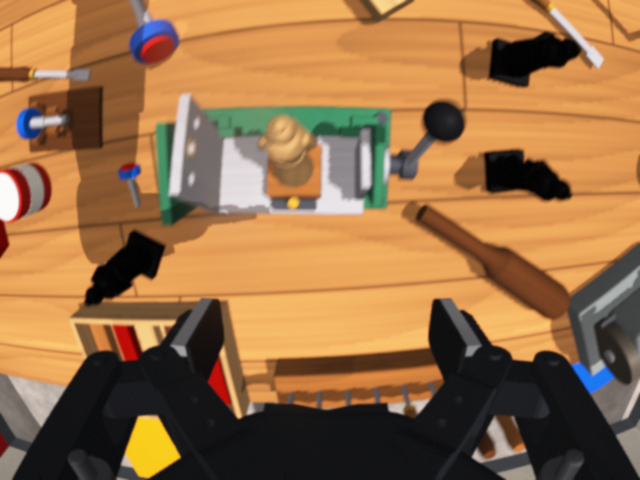

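The view shows the base right corners at (389,109) and (387,207), the knob at (443,121), the hub at (400,165), and the rest pin at upper left (40,123). Now I'll fit base edges and knob.

Run:
```python
from h import *
import pickle
p=pickle.load(open('w2.pkl','rb')); im=p['pixels']
hsv=cv2.cvtColor(im,cv2.COLOR_RGB2HSV); g=((hsv[...,0]>60)&(hsv[...,0]<100)&(hsv[...,1]>90)).astype(np.uint8)
g[:, :120]=0; g[260:]=0; g[:,420:]=0
def line(pts):
    P=np.array([atz(p,q,.012)[:2] for q in pts]); 
    vx,vy,x,y=cv2.fitLine(P.astype(np.float32),cv2.DIST_HUBER,0,.001,.001).ravel(); d=(P-[x,y])@np.array([-vy,vx])
    return np.array([x,y]),np.array([vx,vy]),d.std()*1000
top=line([(c,np.flatnonzero(g[:,c])[0]-.5) for c in range(230,370,4)])
right=line([(np.flatnonzero(g[r,:])[-1]+.5,r) for r in range(125,200,4)])
left=line([(np.flatnonzero(g[r,:])[0]-.5,r) for r in range(132,215,4)])
print('top',top,'right',right,'left',left)
for n,l in(('top',top),('r',right),('l',left)): print(n,np.degrees(np.arctan2(l[1][1],l[1][0])))
# knob: dark blob
gray=im.max(2); k=(gray<70).astype(np.uint8); k[:, :415]=0;k[:,475:]=0;k[:95]=0;k[150:]=0
k=cv2.morphologyEx(k,cv2.MORPH_OPEN,np.ones((9,9))); c=max(cv2.findContours(k,0,2)[0],key=cv2.contourArea); (u,v),r=cv2.minEnclosingCircle(c); print('knob px',u,v,r)
for z in(.208,.213,.218,.223): print(z,atz(p,(u,v),z).round(4), 'r mm',.016/np.linalg.norm(atz(p,(u,v),z)-ray(p,(u,v))[0])*fproj(p))
for y in [-.095]: pass
crop=cv2.resize(im[80:240,110:490],(760,320),interpolation=cv2.INTER_CUBIC)
c0=np.array([.5805,.002]);t=-.07
def W(x,y,z): return [c0[0]+x*np.cos(t)-y*np.sin(t),c0[1]+x*np.sin(t)+y*np.cos(t),z]
def dr(pts,col):
    q=((np.array([uv(p,W(*a)) for a in pts])-[110,80])*2).astype(int); cv2.polylines(crop,[q],True,col,1)
dr([(-.065,-.125,.012),(.065,-.125,.012),(.065,.125,.012),(-.065,.125,.012)],(255,0,0))
dr([(-.045,-.1,.18),(.045,-.1,.18),(.045,-.09,.18),(-.045,-.09,.18)],(255,255,0))
dr([(-.045,.09,.13),(.045,.09,.13),(.045,.1,.13),(-.045,.1,.13)],(255,255,0))
cv2.imwrite('pics/crop2.png',crop[:,:,::-1])
```

```text
Traceback (most recent call last):
IndexError: index 0 is out of bounds for axis 0 with size 0
```

```bash
cat > fit.py <<'E'
from h import *
import pickle
p=pickle.load(open('w2.pkl','rb')); im=p['pixels']
print(im[115,230],im[115,380],im[150,163])
I=im.astype(int); g=((I[...,1]>I[...,0]+15)&(I[...,1]>I[...,2]+5)).astype(np.uint8)
g[:, :120]=0; g[260:]=0; g[:,420:]=0;g[:80]=0
g=cv2.morphologyEx(g,cv2.MORPH_OPEN,np.ones((3,3)))
def line(pts):
    P=np.array([atz(p,q,.012)[:2] for q in pts]); 
    vx,vy,x,y=cv2.fitLine(P.astype(np.float32),cv2.DIST_HUBER,0,.001,.001).ravel(); d=(P-[x,y])@np.array([-vy,vx])
    return np.array([x,y]),np.array([vx,vy]),d.std()*1000
F=lambda a: np.flatnonzero(a)
top=line([(c,F(g[:,c])[0]-.5) for c in range(230,370,4) if len(F(g[:,c]))])
right=line([(F(g[r,:])[-1]+.5,r) for r in range(125,200,4) if len(F(g[r]))])
left=line([(F(g[r,:])[0]-.5,r) for r in range(132,215,4) if len(F(g[r]))])
for n,l in(('top',top),('r',right),('l',left)): print(n,l,np.degrees(np.arctan2(l[1][1],l[1][0])))
gray=im.max(2); k=(gray<70).astype(np.uint8); k[:, :415]=0;k[:,475:]=0;k[:95]=0;k[150:]=0
k=cv2.morphologyEx(k,cv2.MORPH_OPEN,np.ones((9,9))); c=max(cv2.findContours(k,0,2)[0],key=cv2.contourArea); (u,v),r=cv2.minEnclosingCircle(c); print('knob px',u,v,r)
for z in(.208,.213,.218,.223): print(z,atz(p,(u,v),z).round(4), 'r px',.016/np.linalg.norm(atz(p,(u,v),z)-ray(p,(u,v))[0])*fproj(p))
crop=cv2.resize(im[80:240,110:490],(760,320),interpolation=cv2.INTER_CUBIC)
c0=np.array([.5805,.002]);t=-.07
def W(x,y,z): return [c0[0]+x*np.cos(t)-y*np.sin(t),c0[1]+x*np.sin(t)+y*np.cos(t),z]
def dr(pts,col):
    q=((np.array([uv(p,W(*a)) for a in pts])-[110,80])*2).astype(int); cv2.polylines(crop,[q],True,col,1)
dr([(-.065,-.125,.012),(.065,-.125,.012),(.065,.125,.012),(-.065,.125,.012)],(255,0,0))
dr([(-.045,-.1,.18),(.045,-.1,.18),(.045,-.09,.18),(-.045,-.09,.18)],(255,255,0))
dr([(-.045,.09,.13),(.045,.09,.13),(.045,.1,.13),(-.045,.1,.13)],(255,255,0))
cv2.imwrite('pics/crop2.png',crop[:,:,::-1])
E
python3 fit.py
```

```text
[ 88 143 102] [100 103 110] [ 72 148 105]
top (array([0.52066374, 0.00238468], dtype=float32), array([0.07642007, 0.99707574], dtype=float32), np.float64(0.3810098726966442)) 85.61717
r (array([0.5939113 , 0.12128019], dtype=float32), array([ 0.9898164 , -0.14234963], dtype=float32), np.float64(2.6713905337494093)) -8.183832
l (array([ 0.5893294 , -0.17986369], dtype=float32), array([ 0.995046  , -0.09941509], dtype=float32), np.float64(0.6743007798769395)) -5.7054896
knob px 442.140869140625 122.45580291748047 21.014074325561523
0.208 [0.5464 0.1341 0.208 ] r px 21.218778952805746
0.213 [0.5464 0.1325 0.213 ] r px 21.623690088738986
0.218 [0.5463 0.1309 0.218 ] r px 22.04435543522505
0.223 [0.5462 0.1293 0.223 ] r px 22.48171267693694
```

View pics/crop2.png

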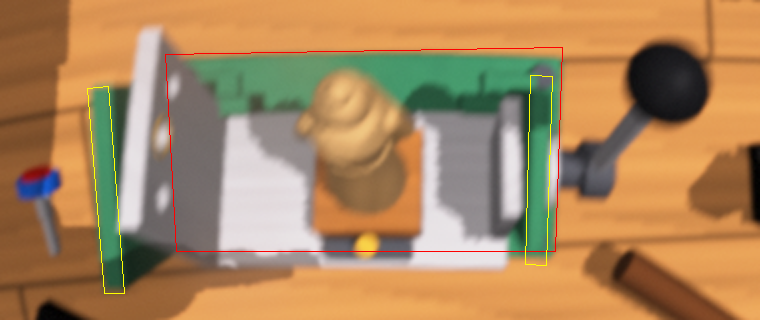

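The overlay shows the posts matching the nominal frame at x=0.5805, while the base edges sit about 4 mm further, so the head is shifted about -4 mm. Knob is at (0.546, 0.131, 0.217), so tilt is about -0.35. I'll grip the knob with the fingers closing along stand x.

Run:
```python
from h import *
print(env.get_state()['joint_pos'].round(2))
rel([0.546,0.131,0.28],down(np.radians(175.6)))
```

```text
[-0.06  0.41  0.43  1.59  0.    0.01]
shift [76.6, 80.7, 53.3] turn [-0.001, 0.002, -8.948]
```

move_arm --targets '[[[76,80,40],[0,0,-8.95],-1],[[76,80,40],[0,0,-8.95],-1],[[76,80,40],[0,0,-8.95],-1],[[76,80,40],[0,0,-8.95],-1],[[76,80,40],[0,0,-8.95],-1]]'

```text
clock: 4.38
tcp_pos: [0.5465, 0.13, 0.2935]
orientation: [0.001, -0.424, 0.906, -0.0]
wrist_force: [-0.1, 0.6, -0.2]
finger_gap: 0.0857
grip_force: 0.0
```

Run:
```python
from h import *
print(pose()[0]); rel([0.546,0.131,0.28],down(np.radians(175.6)))
```

```text
[0.54652146 0.1299817  0.29346634]
shift [-0.4, 1.1, 13.5] turn [-0.005, 0.003, -3.541]
```

move_arm --targets '[[[0,1,15],[0,0,-3.54],-1],[[0,1,15],[0,0,-3.54],-1],[[0,1,15],[0,0,-3.54],-1],[[0,1,15],[0,0,-3.54],-1],[[0,1,15],[0,0,-3.54],-1]]'

```text
clock: 5.0
tcp_pos: [0.5461, 0.1302, 0.2783]
orientation: [0.0, -0.677, 0.736, -0.0]
wrist_force: [0.4, 0.7, -0.2]
finger_gap: 0.0853
grip_force: 0.0
```

Run:
```python
from h import *
import pickle
p=wrist('w3.png'); print(pose()[0]); pickle.dump(p,open('w3.pkl','wb'))
rel([0.546,0.131,0.208],down(np.radians(175.6)))
print(uv(p,[.546,.131,.217]))
```

```text
[0.54631158 0.13012044 0.27826607]
shift [-0.8, 0.4, 70.3] turn [-0.005, 0.001, -0.049]
[325.23664024 256.3147535 ]
```

View pics/w3.png

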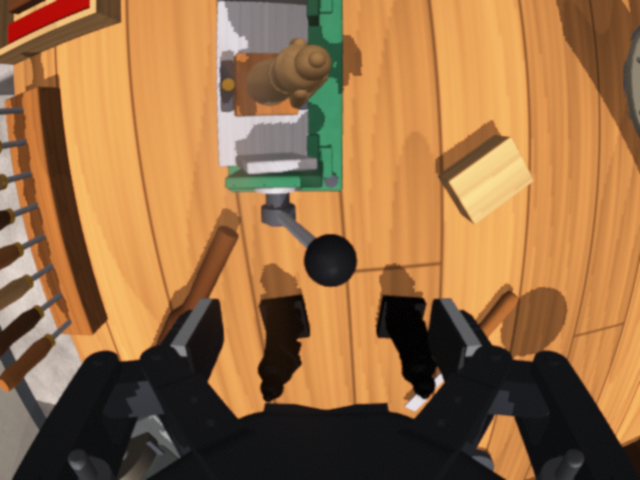

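Knob is at (330,260), centred between the fingers (205-445). Descend and grip.

move_arm --targets '[[[-1,2,35],[0,0,0],-1],[[-1,2,70],[0,0,0],-1],[[-1,2,70],[0,0,0],-1],[[-1,2,70],[0,0,0],0.5],[[-1,2,70],[0,0,0],0.5]]' --squeeze 20

```text
clock: 5.68
tcp_pos: [0.5462, 0.1309, 0.2096]
orientation: [0.001, -0.676, 0.737, -0.001]
wrist_force: [-0.3, 0.5, 0.9]
finger_gap: 0.052
grip_force: 0.0
```

move_arm --targets '[[[0,0,0],[0,0,0],0.6],[[0,0,0],[0,0,0],0.6],[[0,0,0],[0,0,0],0.6]]'

```text
clock: 6.05
tcp_pos: [0.5453, 0.1308, 0.209]
orientation: [0.001, -0.676, 0.737, -0.0]
wrist_force: [-2.2, -0.4, 5.5]
finger_gap: 0.0304
grip_force: 19.5
```

move_arm --targets '[[[0,-10,-2],[0,0,0],0.6],[[0,-20,-3.5],[0,0,0],0.6],[[0,-30,-4.5],[0,0,0],0.6],[[0,-40,-5],[0,0,0],0.6],[[0,-44,-5],[0,0,0],0.6]]'

```text
clock: 6.68
tcp_pos: [0.5872, 0.1272, 0.2127]
orientation: [-0.001, -0.676, 0.736, 0.002]
wrist_force: [-6.5, 0.9, 5.8]
finger_gap: 0.0302
grip_force: 22.1
```

move_arm --targets '[[[0,0,0],[0,0,0],0.6]]'

```text
clock: 6.8
tcp_pos: [0.5877, 0.1272, 0.2125]
orientation: [-0.001, -0.676, 0.737, 0.001]
wrist_force: [-5.7, 0.2, 2.1]
finger_gap: 0.0305
grip_force: 21.9
```

Run:
```python
from h import *
import pickle
print(pose()[0], env.get_state()['wrist_force'])
p=wrist('w4.png'); pickle.dump(p,open('w4.pkl','wb'))
im=cv2.resize(p['pixels'][0:300,140:440],(800,800))[:600]
cv2.imwrite('pics/w4c.png',im[:,:,::-1])
```

```text
[0.58771616 0.12717997 0.2125149 ] [-5.7488618   0.16555376  2.08056698]
```

View pics/w4c.png

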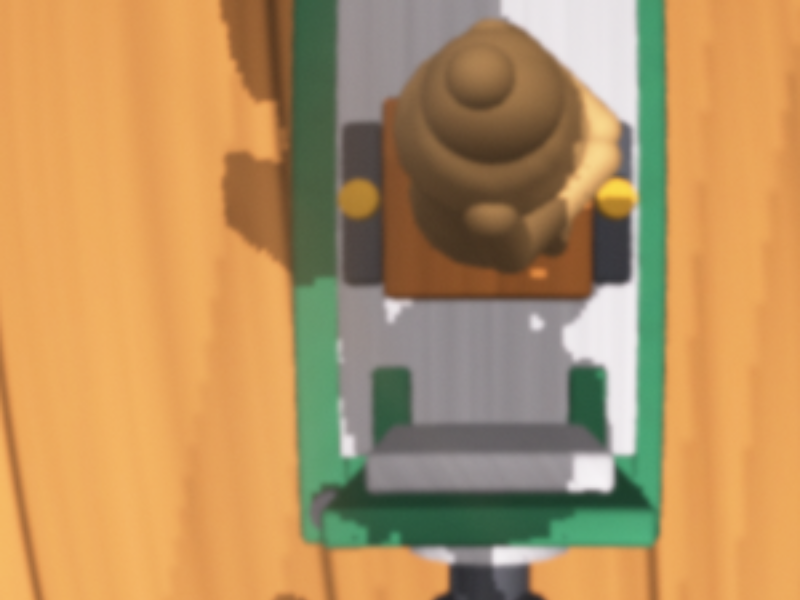

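The cradle floor (341-637) is centred over the far post (322-656) to within about 0.5 mm, so the cradle is upright. The base (294-667) shows the head shifted about -3.7 mm. Release and move to the pin.

move_arm --targets '[[[0,0,0],[0,0,0],-1],[[0,0,0],[0,0,0],-1],[[0,0,-30],[0,0,0],-1],[[0,0,-80],[0,0,0],-1],[[0,0,-80],[0,0,0],-1]]'

```text
clock: 7.48
tcp_pos: [0.5914, 0.127, 0.2974]
orientation: [0.004, -0.676, 0.737, -0.003]
wrist_force: [0.4, -0.1, -0.2]
finger_gap: 0.0855
grip_force: 0.0
```

Run:
```python
from h import *
print(pose()[0]); rel([0.57,-0.29,0.27],down(np.radians(86)))
```

```text
[0.59144285 0.12701825 0.29744466]
shift [417.4, -14.0, 27.0] turn [-0.035, 0.048, 8.91]
```

move_arm --targets '[[[417,-14,0],[0,0,8.9],-1],[[417,-14,0],[0,0,8.9],-1],[[417,-14,0],[0,0,8.9],-1],[[417,-14,0],[0,0,8.9],-1],[[417,-14,0],[0,0,8.9],-1]]'

```text
clock: 8.1
tcp_pos: [0.5725, -0.1873, 0.292]
orientation: [0.0, -0.268, 0.964, -0.0]
wrist_force: [0.9, -0.8, 0.2]
finger_gap: 0.0857
grip_force: 0.0
```

Run:
```python
from h import *
print(pose()[0]); rel([0.57,-0.29,0.27],down(np.radians(86)))
```

```text
[ 0.57254555 -0.18726169  0.29195592]
shift [55.2, -86.7, 22.0] turn [-0.001, 0.001, 3.504]
```

move_arm --targets '[[[55,-87,22],[0,0,3.5],-1],[[55,-87,22],[0,0,3.5],-1],[[55,-87,22],[0,0,3.5],-1],[[55,-87,22],[0,0,3.5],-1],[[55,-87,22],[0,0,3.5],-1]]'

```text
clock: 8.72
tcp_pos: [0.571, -0.2884, 0.2697]
orientation: [-0.0, 0.031, 1.0, 0.0]
wrist_force: [-0.3, 0.2, 0.7]
finger_gap: 0.0852
grip_force: 0.0
```

Run:
```python
from h import *
import pickle
print(pose()[0],env.get_state()['clock'])
p=wrist('w5.png'); pickle.dump(p,open('w5.pkl','wb'))
for t in ['stand_hole','pin','pin_tip','pin_handle','rest']:
    print(t,[(np.round(d['centre'],3).tolist(),round(d['confidence'],2)) for d in env.landmark_of(t,p)][:4])
```

```text
[ 0.57103097 -0.28844777  0.26970922] 8.725
stand_hole [([0.57, -0.093, 0.153], 0.7)]
pin [([0.488, -0.335, 0.051], 0.89), ([0.37, -0.177, 0.023], 0.88), ([0.604, -0.222, 0.015], 0.87)]
pin_tip [([0.624, -0.225, 0.003], 0.88), ([0.489, -0.295, 0.049], 0.57)]
pin_handle [([0.411, -0.154, 0.027], 0.82), ([0.578, -0.22, 0.013], 0.72), ([0.483, -0.376, 0.046], 0.65)]
rest [([0.484, -0.335, 0.0], 0.63), ([0.573, -0.095, 0.153], 0.48)]
```

View pics/w5.png

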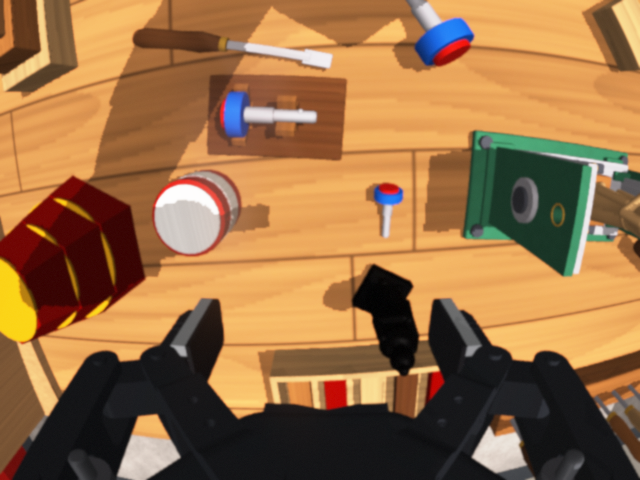

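Pin on the rest runs from handle (236,115) to tip (317,117); the brass ring is at (557,214) on the green post.

Run:
```python
from h import *
import pickle
p=pickle.load(open('w5.pkl','rb')); im=p['pixels'].astype(int)
# shank: bright grey, rows/cols window
s=(im.min(2)>110)&(im.max(2)-im.min(2)<45); m=np.zeros(s.shape,np.uint8); m[100:132,246:325]=s[100:132,246:325]
n,l,st,_=cv2.connectedComponentsWithStats(m); k=1+np.argmax(st[1:,4]); print(st[k])
cs=[];P=[]
for c in range(st[k][0],st[k][0]+st[k][2]):
    r=np.flatnonzero(l[:,c]==k); cs.append((c,r[0],r[-1]))
print([x for x in cs[::6]],cs[-1])
for c in range(258,314,3):
    r=np.flatnonzero(l[:,c]==k); 
    if len(r): P.append(atz(p,(c,(r[0]+r[-1])/2),.05)[:2])
P=np.array(P,np.float32); vx,vy,x,y=cv2.fitLine(P,cv2.DIST_HUBER,0,.001,.001).ravel(); print('axis angle',np.degrees(np.arctan2(vy,vx)),x,y)
print('tip',atz(p,(cs[-1][0]+.5,(cs[-1][1]+cs[-1][2])/2),.05))
b=(im[...,2]>120)&(im[...,0]<90); b[:80]=0;b[145:]=0;b[:,:205]=0;b[:,265:]=0
ys,xs=np.nonzero(b); print('blue',xs.min(),xs.max(),ys.min(),ys.max(),xs.mean(),ys.mean())
for z in(.05,.06,.07): print(atz(p,(xs.mean(),ys.mean()),z), atz(p,(250,ys.mean()),z)[1])
for q in((211,76),(346,77),(341,159),(208,153)): print('board',atz(p,q,.01)[:2])
# ring
t=-.0765; n=np.array([-np.sin(t),np.cos(t),0]); ex=np.array([np.cos(t),np.sin(t),0])
o,d=ray(p,(557.5,214.5)); 
for c0 in ([.5805,.002],[.584,.002]):
    c=np.array([*c0,0]); X=o+d*((-.1-(o-c)@n)/(d@n)); print('ring stand',(X-c)@ex,(X-c)@n,X)
```

```text
[246 106  71  17 959]
[(246, np.int64(107), np.int64(121)), (252, np.int64(107), np.int64(121)), (258, np.int64(107), np.int64(121)), (264, np.int64(107), np.int64(122)), (270, np.int64(107), np.int64(122)), (276, np.int64(109), np.int64(120)), (282, np.int64(109), np.int64(121)), (288, np.int64(110), np.int64(121)), (294, np.int64(110), np.int64(121)), (300, np.int64(109), np.int64(121)), (306, np.int64(110), np.int64(122)), (312, np.int64(111), np.int64(122))] (316, np.int64(112), np.int64(120))
axis angle 82.71092 0.4848728 -0.32435682
tip [ 0.48829941 -0.29205846  0.05      ]
blue 225 247 92 136 235.24321133412042 113.81227863046045
[ 0.47897753 -0.37106583  0.05      ] -0.3563176462741126
[ 0.47940349 -0.36864906  0.06      ] -0.35430833280759166
[ 0.47982946 -0.36623229  0.07      ] -0.3522990193410708
board [ 0.43159471 -0.40503431]
board [ 0.44707991 -0.25916388]
board [ 0.53578141 -0.26960684]
board [ 0.51715573 -0.416212  ]
ring stand -0.0035135501250362906 -0.09999999999999999 [ 0.56935419 -0.09743901  0.15477274]
ring stand -0.0069187158806408335 -0.09999999999999996 [ 0.56945898 -0.09717876  0.15441319]
```

Run:
```python
from h import *
print(env.get_state()['joint_pos'].round(2)); rel([0.4797,-0.3712,0.061],down(np.radians(83.2)))
```

```text
[-0.59  0.44  0.33  1.46  0.   -0.53]
shift [86.2, -88.9, 209.7] turn [-0.0, 0.001, 0.323]
```

move_arm --targets '[[[86,-89,70],[0,0,0.32],-1],[[86,-89,110],[0,0,0.32],-1],[[86,-89,140],[0,0,0.32],-1],[[86,-89,140],[0,0,0.32],-1],[[86,-89,140],[0,0,0.32],-1]]'

```text
clock: 9.65
tcp_pos: [0.4804, -0.3717, 0.1316]
orientation: [0.0, 0.059, 0.998, -0.0]
wrist_force: [1.3, -0.0, 1.2]
finger_gap: 0.0856
grip_force: 0.0
```

Run:
```python
from h import *
import pickle
p=wrist('w6.png'); print(p['pose'][0]); pickle.dump(p,open('w6.pkl','wb'))
im=p['pixels'].astype(int)
# predicted positions
a=np.radians(83.2); d=np.array([np.cos(a),np.sin(a),0]); S=np.array([.4842,-.333,.05])
for x in (.041,0,-.028,-.044,-.049): print(x,uv(p,S+d*x).round(1))
rel([0.4797,-0.3712,0.061],down(a))
```

```text
[ 0.48038534 -0.37165411  0.1315779 ]
0.041 [446.7 243. ]
0 [386.2 243.2]
-0.028 [342.7 243.2]
-0.044 [317.5 243.1]
-0.049 [309.6 243.1]
shift [2.0, 0.8, 71.8] turn [-0.01, 0.017, 0.004]
```

View pics/w6.png

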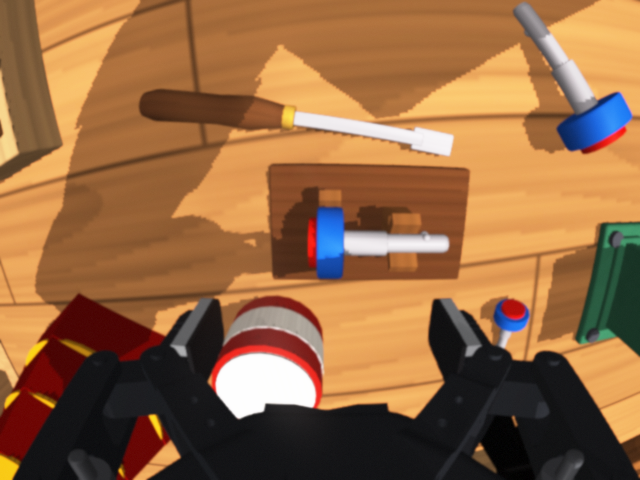

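Prediction and picture agree within 1-2 px (tip 448,243; shoulder 387; handle front 344; button 307). Descend and squeeze.

move_arm --targets '[[[2,1,30],[0,0,0],-1],[[2,1,60],[0,0,0],-1],[[2,1,70],[0,0,0],-1],[[2,1,70],[0,0,0],0.5],[[2,1,70],[0,0,0],1]]' --squeeze 40

```text
clock: 10.32
tcp_pos: [0.4792, -0.371, 0.0625]
orientation: [0.001, 0.059, 0.998, -0.001]
wrist_force: [0.1, 0.2, 0.3]
finger_gap: 0.0514
grip_force: 0.0
```

move_arm --targets '[[[0,0,0],[0,0,0],1],[[0,0,0],[0,0,0],1],[[0,0,0],[0,0,0],1],[[0,0,0],[0,0,0],1]]'

```text
clock: 10.82
tcp_pos: [0.4784, -0.3704, 0.0617]
orientation: [0.001, 0.059, 0.998, -0.0]
wrist_force: [0.5, 2.5, 6.1]
finger_gap: 0.0143
grip_force: 41.7
```

Run:
```python
from h import *
s=env.get_state(); print({k:np.round(s[k],4) for k in ('clock','tcp_pos','orientation','finger_gap','grip_force','wrist_force','ft_torque')})
```

```text
{'clock': np.float64(10.825), 'tcp_pos': array([ 0.4784, -0.3704,  0.0617]), 'orientation': array([ 8.000e-04,  5.930e-02,  9.982e-01, -2.000e-04]), 'finger_gap': np.float64(0.0143), 'grip_force': np.float64(41.7483), 'wrist_force': array([0.4976, 2.4903, 6.0968]), 'ft_torque': array([ 0.3952, -0.0456,  0.0441])}
```

Run:
```python
from h import *
rel([0.5615,-0.2006,0.166],down(np.radians(85.6)))
```

```text
shift [-62.5, 178.4, -104.3] turn [-0.002, 0.009, -0.24]
```

move_arm --targets '[[[0,0,-20],[0,0,0],1],[[0,0,-50],[0,0,0],1],[[0,0,-90],[0,0,0],1],[[0,0,-104],[0,0,0],1],[[0,0,-104],[0,0,0],1]]'

```text
clock: 11.45
tcp_pos: [0.4782, -0.3707, 0.165]
orientation: [0.001, 0.059, 0.998, -0.001]
wrist_force: [0.3, 0.4, -1.9]
finger_gap: 0.0149
grip_force: 40.8
```

Run:
```python
from h import *
s=env.get_state(); print(s['finger_gap'],s['wrist_force'],s['ft_torque'])
rel([0.5615,-0.2006,0.166],down(np.radians(85.6)))
```

```text
0.014939891770264661 [ 0.26709481  0.36451496 -1.92660197] [-0.03509763 -0.00063054  0.05201884]
shift [-62.6, 178.7, -1.1] turn [-0.006, 0.006, -0.241]
```

move_arm --targets '[[[-20,50,-1],[0,0,-0.24],1],[[-40,100,-1],[0,0,-0.24],1],[[-55,150,-1],[0,0,-0.24],1],[[-62.5,178.5,-1],[0,0,-0.24],1],[[-62.5,178.5,-1],[0,0,-0.24],1]]'

```text
clock: 12.08
tcp_pos: [0.5606, -0.1977, 0.1633]
orientation: [-0.002, 0.037, 0.999, 0.001]
wrist_force: [-0.5, -0.8, -2.2]
finger_gap: 0.015
grip_force: 40.8
```

move_arm --targets '[[[0,0,0],[0,0,0],1],[[0,0,0],[0,0,0],1]]'

```text
clock: 12.32
tcp_pos: [0.5604, -0.2014, 0.1649]
orientation: [-0.001, 0.039, 0.999, 0.0]
wrist_force: [0.1, -0.2, -1.2]
finger_gap: 0.0145
grip_force: 40.8
```

Run:
```python
from h import *
import pickle
s=env.get_state(); print(s['clock'],s['wrist_force'],s['ft_torque'],pose()[0]); p=wrist('w7.png'); pickle.dump(p,open('w7.pkl','wb'))
print(s['orientation'])
t,r=p['pose']; d=r.as_matrix()[:,1]; print(d)
S=t+d*.0375-[0,0,.0117]
for x in(.041,0,-.028): print(x,uv(p,S+x*d).round(1),(S+x*d).round(4))
print('hole',uv(p,[.5694,-.0974,.1545]))
c=p['pixels'][150:350,300:500]; cv2.imwrite('pics/w7c.png',cv2.resize(c,(600,600),interpolation=cv2.INTER_CUBIC)[:,:,::-1])
```

```text
12.325 [ 0.05744277 -0.22300389 -1.15649691] [-0.06580176  0.03658584 -0.00889153] [ 0.56042627 -0.20139124  0.16491395]
[-5.14834715e-04  3.92181678e-02  9.99230531e-01  1.30338236e-04]
[7.83761154e-02 9.96923837e-01 2.20094141e-04]
0.041 [485.2 290.2] [ 0.5666 -0.1231  0.1532]
0 [405.6 292.8] [ 0.5634 -0.164   0.1532]
-0.028 [346.1 293.6] [ 0.5612 -0.1919  0.1532]
hole [529.79013843 290.34939797]
```

View pics/w7c.png

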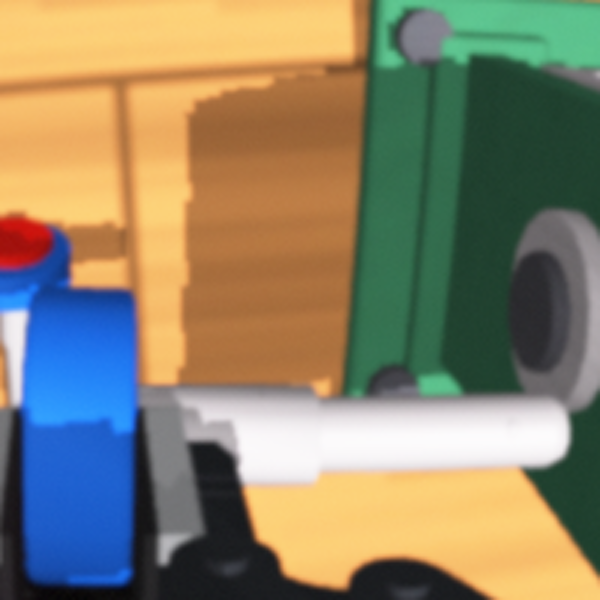

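The pin sits level in the grip, its tip at (490,294) in full-image pixels, and points at the post. Next I'll find the brass ring in the same picture by code.

```bash
cat > ring.py <<'E'
from h import *
import pickle,sys
def ring(p,win):
    im=p['pixels'].astype(int); r0,r1,c0,c1=win
    m=((im[...,0]>im[...,2]+25)&(im[...,0]>60)&(im[...,0]>im[...,1]*.95)).astype(np.uint8); w=np.zeros_like(m); w[r0:r1,c0:c1]=m[r0:r1,c0:c1]
    n,l,st,ce=cv2.connectedComponentsWithStats(w,connectivity=8)
    for k in np.argsort(-st[1:,4])[:4]+1:
        pts=np.argwhere(l==k)[:,::-1].astype(np.float32)
        print('comp',st[k].tolist(),ce[k].round(1), cv2.fitEllipse(cv2.convexHull(pts)) if len(pts)>15 else '')
for f,win in (('w5.pkl',(190,240,535,580)),('w7.pkl',(240,345,492,580))):
    p=pickle.load(open(f,'rb')); print(f); ring(p,win)
p=pickle.load(open('w7.pkl','rb')); g=p['pixels']
print('pred ring',[uv(p,X).round(1).tolist() for X in ([.5694,-.0974,.1548],[.5694,-.0974,.162],[.5624,-.0968,.1548],[.5764,-.0979,.1548])])
for r in range(262,336,6): print(r,' '.join('%02x%02x%02x'%tuple(g[r,c]) for c in range(500,572,6)))
E
python3 ring.py
```

```text
w5.pkl
comp [550, 203, 15, 24, 153] [557.3 214.5] ((557.3255004882812, 214.46185302734375), (14.880373001098633, 23.556270599365234), 1.6919074058532715)
w7.pkl
comp [520, 271, 22, 38, 320] [530.4 289.9] ((530.3580322265625, 289.7900390625), (21.040498733520508, 38.06660842895508), 179.04859924316406)Traceback (most recent call last):
  File "ring.py", line 11, in <module>
    p=pickle.load(open(f,'rb')); print(f); ring(p,win)
                                           ~~~~^^^^^^^
  File "ring.py", line 9, in ring
    print('comp',st[k].tolist(),ce[k].round(1), cv2.fitEllipse(cv2.convexHull(pts)) if len(pts)>15 else '')
                                                ~~~~~~~~~~~~~~^^^^^^^^^^^^^^^^^^^^^
cv2.error: OpenCV(4.12.0) /io/opencv/modules/imgproc/src/shapedescr.cpp:361: error: (-201:Incorrect size of input array) There should be at least 5 points to fit the ellipse in function 'fitEllipseNoDirect'
```

```bash
cat > axis.py <<'E'
from h import *
import pickle,sys
def axis(p,z,c0=405,c1=500,r0=268,r1=322):
    im=cv2.cvtColor(p['pixels'],cv2.COLOR_RGB2HSV).astype(int); m=(im[...,1]<60)&(im[...,2]>110)
    w=np.zeros(m.shape,np.uint8); w[r0:r1,c0:c1]=m[r0:r1,c0:c1]
    n,l,st,ce=cv2.connectedComponentsWithStats(w); k=1+np.argmax(st[1:,4]); print(st[k].tolist())
    cs=range(st[k][0]+2,st[k][0]+st[k][2]-1,5); e=[]
    for c in range(st[k][0],st[k][0]+st[k][2]):
        r=np.flatnonzero(l[:,c]==k); e.append((c,r[0],r[-1]))
    e=np.array(e); print(e[::8].tolist(),e[-3:].tolist())
    return e
if __name__=='__main__':
    p=pickle.load(open('w7.pkl','rb')); t,r=p['pose']; d=r.as_matrix()[:,1]
    e=axis(p,.153)
    for z in(.1532,.157):
        q=e[(e[:,0]>412)&(e[:,0]<484)]; P=np.array([atz(p,(c,(a+b)/2),z)[:2] for c,a,b in q],np.float32)
        vx,vy,x,y=cv2.fitLine(P,cv2.DIST_HUBER,0,.001,.001).ravel(); print(z,'angle',np.degrees(np.arctan2(vy,vx)),'x at face',x+(-.0974-y)*vx/vy,'tip',atz(p,(e[-1][0]+.5,293),z))
    wpx=[(c,b-a+1) for c,a,b in e]
    print('kin x at face',t[0]+d[0]*(-.0974-t[1])/d[1])
    # expected px width of 12mm at shank
    S=t+d*.0585-[0,0,.0117]; print('exp width',[np.linalg.norm(uv(p,S+[0.006,0,dz])-uv(p,S+[-.006,0,dz])).round(2) for dz in(-.004,0,.004,.008)])
E
python3 axis.py
```

```text
[405, 268, 95, 42, 2246]
[[405, 282, 309], [413, 282, 306], [421, 282, 306], [429, 281, 306], [437, 279, 306], [445, 282, 306], [453, 282, 305], [461, 282, 305], [469, 282, 305], [477, 281, 305], [485, 281, 303], [493, 269, 285]] [[497, 268, 282], [498, 268, 280], [499, 268, 279]]
0.1532 angle 84.2982 x at face 0.5706707 tip [ 0.56921265 -0.11480726  0.1532    ]
0.157 angle 84.296745 x at face 0.56877315 tip [ 0.5671084  -0.11679434  0.157     ]
kin x at face 0.5686018435891096
exp width [np.float64(22.06), np.float64(22.39), np.float64(22.72), np.float64(23.06)]
```

move_arm --targets '[[[-0.5,5,-1.5],[0,0,-0.1],1],[[-0.5,11,-1.5],[0,0,-0.1],1],[[-0.5,17,-1.5],[0,0,-0.1],1],[[-0.5,20,-1.5],[0,0,-0.1],1],[[-0.5,20,-1.5],[0,0,-0.1],1]]'

```text
clock: 13.0
tcp_pos: [0.5632, -0.1801, 0.1672]
orientation: [0.0, 0.029, 1.0, 0.0]
wrist_force: [-0.0, 0.0, -1.2]
finger_gap: 0.0152
grip_force: 40.8
```

```bash
cat > st.py <<'E'
from h import *
s=env.get_state(); t,r=pose(s); d=r.as_matrix()[:,1]
print('clk',s['clock'],'F',s['wrist_force'].round(1),'M',s['ft_torque'].round(2),'gap',round(s['finger_gap'],4),'tip kin',(t+d*.0785-[0,0,.0117]).round(4),'d',d.round(4))
E
python3 st.py
python3 - <<'E'
from h import *
import pickle
p=wrist('w8.png'); pickle.dump(p,open('w8.pkl','wb'))
im=p['pixels'].astype(int)
m=((im[...,0]>im[...,2]+25)&(im[...,0]>60)&(im[...,0]>im[...,1]*.95)).astype(np.uint8); m[:240]=0;m[345:]=0;m[:,440:]*=1;m[:,:480]=0;m[:,560:]=0
n,l,st,ce=cv2.connectedComponentsWithStats(m)
for k in np.argsort(-st[1:,4])[:3]+1: print(st[k].tolist(),ce[k])
h=cv2.cvtColor(p['pixels'],cv2.COLOR_RGB2HSV).astype(int)
for c in range(400,530,6):
    r=np.flatnonzero((h[272:320,c,1]<60)&(h[272:320,c,2]>110))+272; print((c,int(r[0]),int(r[-1])) if len(r) else (c,), end=' ')
E
```

```text
clk 13.0 F [-0.   0.  -1.2] M [-0.07  0.01 -0.02] gap 0.0152 tip kin [ 0.5678 -0.1017  0.1555] d [0.0587 0.9983 0.    ]
[534, 248, 26, 97, 1211] [551.13377374 312.30388109]
[485, 272, 18, 39, 244] [494.68442623 290.56967213]
(400, 280, 310) (406, 280, 307) (412, 279, 306) (418, 282, 306) (424, 282, 306) (430, 283, 306) (436, 283, 306) (442, 283, 306) (448, 282, 306) (454, 282, 306) (460, 272, 306) (466, 272, 306) (472, 282, 305) (478, 282, 305) (484, 282, 304) (490, 292, 297) (496,) (502,) (508,) (514,) (520,) (526,)
```

move_arm --targets '[[[1.1,2,0],[0,0,0],1],[[1.1,4,0],[0,0,0],1],[[1.1,5,0],[0,0,0],1],[[1.1,6,0],[0,0,0],1],[[1.1,7,0],[0,0,0],1]]'

```text
clock: 13.68
tcp_pos: [0.5625, -0.1735, 0.1672]
orientation: [0.0, 0.03, 1.0, -0.0]
wrist_force: [-0.7, -1.7, -2.0]
finger_gap: 0.0148
grip_force: 40.8
```

```bash
python3 st.py
```

```text
clk 13.675 F [-0.7 -1.7 -2. ] M [-0.36  0.03  0.02] gap 0.0148 tip kin [ 0.5671 -0.0951  0.1555] d [ 5.940e-02  9.982e-01 -1.000e-04]
```

move_arm --targets '[[[0,1,0],[0,0,0],1],[[0,2,0],[0,0,0],1],[[0,3,0],[0,0,0],1],[[0,3,0],[0,0,0],1]]'

```text
clock: 14.18
tcp_pos: [0.5626, -0.1732, 0.1677]
orientation: [0.0, 0.031, 1.0, -0.003]
wrist_force: [-2.0, -9.0, -1.2]
finger_gap: 0.0148
grip_force: 40.8
```

```bash
python3 st.py
```

```text
clk 14.175 F [-2.  -9.  -1.2] M [-1.94  0.36  0.07] gap 0.0148 tip kin [ 0.5674 -0.0948  0.1556] d [ 0.061   0.9981 -0.0053]
```

move_arm --targets '[[[0,-3,0],[0,0,0],1],[[0,-3.5,0],[0,0,0],1]]'

```text
clock: 14.42
tcp_pos: [0.5624, -0.1736, 0.167]
orientation: [0.0, 0.03, 1.0, 0.001]
wrist_force: [0.1, -0.0, -1.5]
finger_gap: 0.0148
grip_force: 40.8
```

```bash
python3 st.py
cat > look.py <<'E'
from h import *
import pickle,sys
p=wrist(sys.argv[1]+'.png'); pickle.dump(p,open(sys.argv[1]+'.pkl','wb'))
t,r=p['pose']; d=r.as_matrix()[:,1]
T=lambda dx,dz,a=.0765: t+d*a-[0,0,.0117]+[dx,0,dz]
print('tip centre pred',uv(p,T(0,0)),'+3mm z',uv(p,T(0,.003)),'+3mm x',uv(p,T(.003,0)))
im=p['pixels']; 
for rr in range(264,318,3): print(rr,' '.join('%2x%2x%2x'%tuple(im[rr,c]//16) if 0 else ''.join('%x'%(v//16) for v in im[rr,c]) for c in range(452,500,2)))
E
python3 look.py w9
```

```text
clk 14.425 F [ 0.1 -0.  -1.5] M [ 0.01 -0.01 -0.01] gap 0.0148 tip kin [ 0.567  -0.0953  0.1554] d [0.0594 0.9982 0.0012]
tip centre pred [481.59335252 290.33194563] +3mm z [483.84408    292.99646241] +3mm x [480.9491124  295.76978732]
264 a9a aaa aaa a99 565 132 132 132 132 132 132 132 232 132 132 132 132 132 132 132 132 232 132 132
267 a9a aaa aaa 999 565 232 132 132 132 132 132 132 132 132 132 132 132 132 132 132 132 132 132 132
270 aaa aaa a9a 888 344 132 232 132 132 232 132 132 132 132 132 132 132 232 132 132 132 132 132 132
273 999 a99 a99 777 243 132 132 132 132 132 132 132 132 232 242 242 232 132 132 132 132 232 132 132
276 999 999 989 455 132 132 132 232 132 132 132 132 342 652 752 752 652 342 132 132 132 132 132 132
279 999 999 888 344 232 232 232 232 233 232 232 242 752 763 343 342 752 652 242 132 132 132 132 132
282 877 877 777 777 777 777 777 777 777 777 777 666 766 766 666 666 554 863 552 232 132 132 132 132
285 bbb bbb bbb bbb bbb bbb bbb bbb bbb bbb bbb aaa 888 888 888 888 878 876 764 242 132 132 132 132
288 ddd ddd ddd ddd ddd ddd ddd ddd ddd ddd ddd ddd cbb 999 999 
[... 235 characters left out ...]

297 fff fff fff fff fff fff fff fff fff fff fff fff fff fef bbb aaa aaa 999 988 453 132 132 132 132
300 fff fff fff fff fff fff fff fff fff fff fff fff fff ddd aaa aaa 999 987 974 342 132 132 132 132
303 eee eee eee eee eee eee eee eee eee eee eee eee dcd 999 888 888 776 974 863 242 132 132 132 132
306 999 888 888 787 777 787 777 677 676 666 566 665 764 454 344 243 552 a73 552 132 132 132 132 132
309 132 232 132 132 132 132 132 132 132 132 132 242 542 652 442 542 862 752 232 132 132 132 132 132
312 132 132 132 132 132 132 132 132 132 132 132 132 232 442 752 862 652 232 132 132 132 132 132 132
315 132 132 132 132 132 132 132 132 132 132 132 132 132 132 232 132 132 132 132 132 132 132 132 132
```

In the pixel dump, ring rows 275-313 and pin rows 282-306 share centre 294, and the columns agree within about 1 px, so it is within a millimetre. Now a gentle search in z.

move_arm --targets '[[[0,2,0],[0,0,0],1],[[0,3,0.5],[0,0,0],1],[[0,3,1],[0,0,0],1],[[0,3,1.5],[0,0,0],1],[[0,3,2],[0,0,0],1]]' --squeeze 60

```text
clock: 15.1
tcp_pos: [0.5629, -0.1733, 0.1663]
orientation: [0.001, 0.03, 1.0, -0.002]
wrist_force: [-2.2, -8.0, 2.4]
finger_gap: 0.0141
grip_force: 62.8
```

```bash
python3 st.py
```

```text
clk 15.1 F [-2.2 -8.   2.4] M [-1.54  0.46  0.11] gap 0.0141 tip kin [ 0.5676 -0.0949  0.1542] d [ 0.0605  0.9982 -0.005 ]
```

move_arm --targets '[[[0.6,0,0],[0,0,0],1],[[1.2,0,0],[0,0,0],1],[[1.2,0,-1],[0,0,0],1],[[1.2,0,-2],[0,0,0],1],[[1.2,0,-3],[0,0,0],1]]'

```text
clock: 15.72
tcp_pos: [0.5621, -0.173, 0.1683]
orientation: [0.001, 0.03, 1.0, -0.002]
wrist_force: [0.4, -7.4, -4.0]
finger_gap: 0.014
grip_force: 62.0
```

```bash
python3 st.py
```

```text
clk 15.725 F [ 0.4 -7.4 -4. ] M [-1.96 -0.24 -0.18] gap 0.014 tip kin [ 0.5668 -0.0947  0.1563] d [ 0.0607  0.9981 -0.0045]
```

move_arm --targets '[[[0,0,-1],[0,0,0],1],[[0,0,-2],[0,0,0],1],[[-1.2,0,-2],[0,0,0],1],[[-1.2,0,-1],[0,0,0],1],[[-1.2,0,0],[0,0,0],1]]'

```text
clock: 16.35
tcp_pos: [0.5623, -0.1732, 0.1685]
orientation: [-0.0, 0.03, 1.0, -0.002]
wrist_force: [-2.8, -9.4, 0.8]
finger_gap: 0.0141
grip_force: 62.6
```

```bash
python3 st.py; python3 look.py w10
```

```text
clk 16.35 F [-2.8 -9.4  0.8] M [-1.79  0.6   0.14] gap 0.0141 tip kin [ 0.5671 -0.0949  0.1564] d [ 0.0605  0.9982 -0.0049]
tip centre pred [481.7183787  290.33247055] +3mm z [483.93720168 292.99571486] +3mm x [481.08094418 295.77126261]
264 aaa aaa aaa 999 454 232 132 132 132 132 132 132 132 132 132 132 132 132 132 132 132 132 132 132
267 aaa aaa a9a 888 343 132 132 132 132 132 132 132 232 132 132 132 232 132 132 132 132 132 132 232
270 a9a aaa a99 777 243 132 132 232 132 132 132 132 132 132 132 132 132 132 132 132 132 132 132 132
273 999 999 999 555 232 132 132 132 132 132 132 132 232 342 442 342 232 132 132 132 132 132 132 132
276 999 999 788 343 132 132 132 232 132 132 232 232 652 752 652 752 652 232 132 132 132 132 232 132
279 999 989 666 243 243 243 243 243 243 243 243 653 863 453 343 543 762 552 232 132 132 132 132 132
282 888 888 888 888 888 888 888 888 888 888 888 777 777 777 777 777 766 654 243 132 132 132 132 132
285 cbb bbb cbb cbb cbb cbc cbc cbc cbc cbc cbc bbb 999 888 888 888 888 777 455 132 132 132 132 132
288 edd edd edd edd ede edd ede ede ede edd ede ede ddd aaa 99
[... 237 characters left out ...]

297 fff fff fff fff fff fff fff fff fff fff fff fff fff fff bbb aaa aaa 999 777 343 132 132 132 132
300 fff fff fff fff fff fff fff fff fff fff fff fff fff ede aaa a9a 999 887 455 232 132 132 132 132
303 eee eee eee eee eee eee eee ede ede edd edd edd ccc 999 888 777 875 873 342 132 132 132 132 132
306 677 676 666 565 566 666 566 565 565 455 454 764 753 343 232 442 972 652 232 132 132 132 132 132
309 132 132 132 132 132 132 132 132 132 132 232 342 652 652 652 862 752 242 132 132 132 132 132 132
312 132 132 132 132 132 132 132 132 132 132 132 132 232 442 552 442 232 132 132 132 132 132 132 132
315 132 132 132 132 132 132 132 132 132 132 132 132 132 132 132 132 132 132 132 132 132 132 132 243
```

Ring centre (480,293) against the nose end implies the nose is about 2 mm high and 1 mm too far to -x, so I'll search there with a lighter press.

move_arm --targets '[[[-0.9,-2,2],[0,0,0],1],[[-0.9,-1.5,3],[0,0,0],1],[[-1.2,-1.5,3.5],[0,0,0],1],[[-1.5,-1.5,3.5],[0,0,0],1],[[-1.8,-1.5,3.2],[0,0,0],1]]'

```text
clock: 17.02
tcp_pos: [0.5641, -0.1733, 0.1653]
orientation: [-0.0, 0.03, 1.0, -0.001]
wrist_force: [-3.1, -6.5, 0.9]
finger_gap: 0.0141
grip_force: 62.6
```

```bash
python3 st.py
```

```text
clk 17.025 F [-3.1 -6.5  0.9] M [-1.1   0.52  0.13] gap 0.0141 tip kin [ 0.5688 -0.0949  0.1534] d [ 0.0595  0.9982 -0.002 ]
```

```bash
cat > rel2.py <<'E'
from h import *
import pickle,sys
from scipy.optimize import least_squares
t0=-.0765; n=np.array([-np.sin(t0),np.cos(t0),0]); ex=np.array([np.cos(t0),np.sin(t0),0]); F0=np.array([.5694,-.0974,0])
def plane(p,q,off=0):
    o,d=ray(p,q); X=o+d*(((F0-o)@n+off)/(d@n)); return np.array([(X-F0)@ex,X[2]])*1000
def ana(p):
    im=p['pixels'].astype(int); t,r=p['pose']; d=r.as_matrix()[:,1]
    sat=im.max(2)-im.min(2); win=np.zeros(sat.shape,bool); win[262:324,455:510]=1
    m=win&(im[...,0]>im[...,2]+35)&(im[...,0]>80); P=np.array([plane(p,(c,rr)) for rr,c in np.argwhere(m)])
    P=P[np.hypot(*(P-np.median(P,0)).T)<14]
    f=least_squares(lambda v:np.hypot(P[:,0]-v[0],P[:,1]-v[1])-v[2],[*np.median(P,0),8],loss='soft_l1',f_scale=.5).x
    pm=win&(sat<40)&(im.max(2)>95); l=cv2.connectedComponentsWithStats(pm.astype(np.uint8))
    k=1+np.argmax(l[2][1:,4]); pm=l[1]==k
    E=[plane(p,(np.flatnonzero(pm[rr])[-1]+.5,rr)) for rr in range(284,304)]; E=np.array(E)
    g=least_squares(lambda v:np.hypot(E[:,0]-v[0],E[:,1]-v[1])-5.5,[E[:,0].mean(),E[:,1].max()-5],loss='soft_l1',f_scale=.3).x
    # shank edges near the nose: rows at cols 462..472 
    ax=[]
    for c in range(460,474,2):
        rr=np.flatnonzero(pm[:,c]); ax.append((rr[0]+rr[-1])/2)
    tip=(t+d*.0785-[0,0,.0117]); kt=np.array([(tip-F0)@ex,tip[2]])*1000
    print('ring',f.round(2),len(P),'nose',g.round(2),'res',np.abs(np.hypot(*(E-g).T)-5.5).mean().round(2),'shank row',np.mean(ax).round(1),'kin',kt.round(2),'ring-nose',(f[:2]-g).round(2),'=> kin hole',(kt+f[:2]-g).round(2))
if __name__=='__main__':
    for a in sys.argv[1:]:
        try: p=pickle.load(open(a+'.pkl','rb'))
        except FileNotFoundError: p=wrist(a+'.png'); pickle.dump(p,open(a+'.pkl','wb'))
        print(a,end=' '); ana(p)
E
python3 rel2.py w9 w10 w11
```

```text
w9 ring [ -0.54 155.17   8.88] 149 nose [ -2.94 159.09] res 0.61 shank row 292.6 kin [ -2.53 155.44] ring-nose [ 2.4  -3.92] => kin hole [-1.3000e-01  1.5152e+02]
w10 ring [ -0.6  155.26   8.91] 124 nose [ -3.54 160.58] res 0.34 shank row 293.4 kin [ -2.52 156.37] ring-nose [ 2.94 -5.32] => kin hole [  0.42 151.05]
w11 ring [ -0.67 155.25   8.71] 202 nose [ -1.07 156.27] res 0.32 shank row 292.1 kin [ -0.77 153.44] ring-nose [ 0.4  -1.01] => kin hole [ -0.36 152.43]
```

move_arm --targets '[[[-0.3,0,0.7],[0,0,0],1],[[-0.5,0,1.2],[0,0,0],1],[[-0.7,0,1.7],[0,0,0],1],[[-0.7,0,2.2],[0,0,0],1],[[-0.7,0,2.2],[0,0,0],1]]'

```text
clock: 17.7
tcp_pos: [0.5649, -0.172, 0.1625]
orientation: [-0.0, 0.029, 1.0, 0.0]
wrist_force: [0.3, -0.3, -2.1]
finger_gap: 0.014
grip_force: 62.3
```

```bash
python3 st.py; python3 rel2.py w12
```

```text
clk 17.7 F [ 0.3 -0.3 -2.1] M [-0.1   0.03 -0.01] gap 0.014 tip kin [ 0.5696 -0.0937  0.1509] d [5.890e-02 9.983e-01 7.000e-04]
w12 ring [ -0.61 155.21   8.73] 202 nose [ -1.26 156.35] res 0.28 shank row 292.4 kin [-1.3000e-01  1.5085e+02] ring-nose [ 0.64 -1.14] => kin hole [  0.52 149.71]
```

The nose dropped in: y advanced 1.3 mm and the force vanished. Advance gently.

move_arm --targets '[[[0,1,0],[0,0,0],1],[[0,2,0],[0,0,0],1],[[0,3,0],[0,0,0],1],[[0,4,0],[0,0,0],1],[[0,5,0],[0,0,0],1]]'

```text
clock: 18.38
tcp_pos: [0.5653, -0.1675, 0.1628]
orientation: [0.0, 0.03, 1.0, 0.0]
wrist_force: [0.5, 0.5, -0.3]
finger_gap: 0.0137
grip_force: 62.3
```

```bash
python3 st.py
```

```text
clk 18.375 F [ 0.5  0.5 -0.3] M [-0.02 -0.08  0.03] gap 0.0137 tip kin [ 0.57   -0.0892  0.1511] d [5.940e-02 9.982e-01 1.000e-04]
```

move_arm --targets '[[[0,2,0],[0,0,0],1],[[0,4,0],[0,0,0],1],[[-0.1,5.5,0],[0,0,0],1],[[-0.1,7,0],[0,0,0],1],[[-0.1,8,0],[0,0,0],1]]'

```text
clock: 19.0
tcp_pos: [0.5659, -0.1595, 0.1628]
orientation: [0.0, 0.03, 1.0, -0.0]
wrist_force: [0.7, 0.1, -1.8]
finger_gap: 0.0141
grip_force: 62.3
```

```bash
python3 st.py
```

```text
clk 19.0 F [ 0.7  0.1 -1.8] M [-0.05 -0.04 -0.  ] gap 0.0141 tip kin [ 0.5706 -0.0812  0.1511] d [ 0.0593  0.9982 -0.    ]
```

move_arm --targets '[[[0,1.5,0],[0,0,0],1],[[0,3,0],[0,0,0],1],[[0,4.5,0],[0,0,0],1],[[-0.1,6,0],[0,0,0],1],[[-0.1,7,0],[0,0,0],1]]'

```text
clock: 19.62
tcp_pos: [0.5663, -0.1525, 0.1628]
orientation: [-0.0, 0.03, 1.0, 0.0]
wrist_force: [0.9, 0.3, -1.2]
finger_gap: 0.0144
grip_force: 62.4
```

```bash
python3 st.py
```

```text
clk 19.625 F [ 0.9  0.3 -1.2] M [-0.08  0.03  0.04] gap 0.0144 tip kin [ 0.571  -0.0742  0.1511] d [0.0593 0.9982 0.    ]
```

move_arm --targets '[[[0,2,0],[0,0,0],1],[[-0.1,4,0],[0,0,0],1],[[-0.1,6,0],[0,0,0],1],[[-0.2,8,0],[0,0,0],1],[[-0.2,10,0],[0,0,0],1]]'

```text
clock: 20.25
tcp_pos: [0.5671, -0.1427, 0.1629]
orientation: [0.0, 0.03, 1.0, -0.0]
wrist_force: [-0.5, -1.4, 0.1]
finger_gap: 0.0138
grip_force: 62.7
```

```bash
python3 st.py
```

```text
clk 20.25 F [-0.5 -1.4  0.1] M [-0.31  0.24  0.07] gap 0.0138 tip kin [ 0.5718 -0.0644  0.1512] d [ 5.940e-02  9.982e-01 -4.000e-04]
```

move_arm --targets '[[[0,2,0],[0,0,0],1],[[-0.1,4,0],[0,0,0],1],[[-0.1,6,0],[0,0,0],1],[[-0.2,8,0],[0,0,0],1],[[-0.2,9.5,0],[0,0,0],1]]'

```text
clock: 20.88
tcp_pos: [0.5678, -0.1334, 0.1631]
orientation: [0.0, 0.03, 1.0, -0.0]
wrist_force: [-3.9, -4.2, 4.8]
finger_gap: 0.014
grip_force: 63.1
```

```bash
python3 st.py
```

```text
clk 20.875 F [-3.9 -4.2  4.8] M [-0.72  0.77  0.06] gap 0.014 tip kin [ 0.5725 -0.0551  0.1513] d [ 5.950e-02  9.982e-01 -8.000e-04]
```

move_arm --targets '[[[0.8,0,-1.2],[0,0,0],1],[[0.8,1.5,-1.2],[0,0,0],1],[[0.8,3,-1.2],[0,0,0],1],[[0.8,4.5,-1.2],[0,0,0],1],[[0.8,4.5,-1.2],[0,0,0],1]]'

```text
clock: 21.5
tcp_pos: [0.5675, -0.1324, 0.1642]
orientation: [-0.0, 0.031, 1.0, -0.004]
wrist_force: [-2.2, -14.9, 0.2]
finger_gap: 0.0139
grip_force: 62.5
```

```bash
python3 st.py
```

```text
clk 21.5 F [ -2.2 -14.9   0.2] M [-3.1   0.59  0.  ] gap 0.0139 tip kin [ 0.5723 -0.0541  0.1519] d [ 0.0619  0.9981 -0.0075]
```

Shoulder met the post at exactly the expected 41 mm of travel. Ease off, then open only slightly, since the front finger has about 13 mm to the post, and lift.

move_arm --targets '[[[0,-3,0],[0,0,0],1],[[0,-3,0],[0,0,0],0.35],[[0,-3,0],[0,0,0],0.35],[[0,-3,0],[0,0,0],0.35],[[0,-3,0],[0,0,0],0.35]]' --squeeze 20

```text
clock: 22.12
tcp_pos: [0.5673, -0.1313, 0.1639]
orientation: [0.0, 0.029, 1.0, 0.0]
wrist_force: [-0.1, -2.6, -0.1]
finger_gap: 0.0276
grip_force: 1.1
```

```bash
python3 st.py
```

```text
clk 22.125 F [-0.1 -2.6 -0.1] M [-0.5  -0.06 -0.  ] gap 0.0276 tip kin [ 0.5719 -0.0529  0.1523] d [5.890e-02 9.983e-01 3.000e-04]
```

move_arm --targets '[[[0,-2,0],[0,0,0],0.35],[[0,-3.5,0],[0,0,0],0.35],[[0,-3.5,0],[0,0,0],0.35]]'

```text
clock: 22.5
tcp_pos: [0.567, -0.135, 0.164]
orientation: [0.0, 0.03, 1.0, 0.0]
wrist_force: [-0.7, 0.1, 0.2]
finger_gap: 0.0279
grip_force: 0.0
```

```bash
python3 st.py
```

```text
clk 22.5 F [-0.7  0.1  0.2] M [ 0.04  0.05 -0.04] gap 0.0279 tip kin [ 0.5716 -0.0566  0.1523] d [5.930e-02 9.982e-01 5.000e-04]
```

move_arm --targets '[[[0,0,-10],[0,0,0],0.35],[[0,0,-25],[0,0,0],0.35],[[0,0,-50],[0,0,0],0.35],[[0,0,-90],[0,0,0],0.35],[[0,-40,-110],[0,0,0],0.35]]'

```text
clock: 23.12
tcp_pos: [0.5657, -0.1738, 0.2782]
orientation: [0.002, 0.028, 1.0, -0.001]
wrist_force: [0.1, -0.9, -0.7]
finger_gap: 0.0272
grip_force: 0.0
```

move_arm --targets '[[[-70,-60,0],[0,0,0],0.35],[[-70,-60,0],[0,0,0],0.35],[[-70,-60,0],[0,0,0],0.35]]'

```text
clock: 23.5
tcp_pos: [0.6319, -0.2409, 0.2736]
orientation: [0.0, 0.031, 1.0, -0.0]
wrist_force: [-0.2, 0.2, -0.3]
finger_gap: 0.0279
grip_force: 0.0
```

```bash
python3 st.py
python3 - <<'E'
from h import *
import pickle
p=wrist('w13.png'); pickle.dump(p,open('w13.pkl','wb')); im=p['pixels'].astype(int)
for q in (p,env.read_camera('top')):
    for t in ['pin','pin_handle']: print(t,[(np.round(d['centre'],3).tolist(),round(d['confidence'],2)) for d in env.landmark_of(t,q)][:4])
t0=-.0765; n=np.array([-np.sin(t0),np.cos(t0),0]); H=np.array([.5694,-.0974,.1548])
for k in (0,-.028,-.044,-.049): print(k,uv(p,H+n*k).round(1),uv(p,H+n*k+[0,0,.02]).round(1))
u=uv(p,H-n*.036).astype(int); 
b=(im[...,2]>110)&(im[...,0]<90); rd=(im[...,0]>130)&(im[...,1]<70)&(im[...,2]<70)
for nme,m in(('blue',b),('red',rd)):
    w=np.zeros(m.shape,np.uint8); a=60; w[max(0,u[1]-a):u[1]+a,max(0,u[0]-a):u[0]+a]=m[max(0,u[1]-a):u[1]+a,max(0,u[0]-a):u[0]+a]
    l=cv2.connectedComponentsWithStats(w); 
    for k in np.argsort(-l[2][1:,4])[:2]+1: print(nme,l[2][k].tolist(),l[3][k].round(1))
E
```

```text
clk 23.5 F [-0.2  0.2 -0.3] M [-0.04 -0.02  0.  ] gap 0.0279 tip kin [ 0.6367 -0.1625  0.2619] d [ 0.061   0.9981 -0.    ]
pin [([0.605, -0.221, 0.015], 0.94), ([0.571, -0.1, 0.155], 0.84)]
pin_handle [([0.574, -0.22, 0.015], 0.97), ([0.567, -0.137, 0.15], 0.7)]
pin [([0.572, -0.095, 0.153], 0.65), ([0.602, -0.224, 0.012], 0.48), ([0.572, -0.094, 0.151], 0.36)]
pin_handle []
0 [510.3 138.4] [522.9 140.3]
-0.028 [477.6 135. ] [488.6 136.5]
-0.044 [457.6 133.2] [467.6 134.4]
-0.049 [451.3 132.6] [460.8 133.8]
blue [459, 105, 27, 61, 1301] [472.7 135.1]
blue [429, 177, 61, 15, 434] [460.2 184.8]
red [453, 114, 10, 40, 300] [457.2 133. ]
```

Run:
```python
from h import *
import pickle
p=pickle.load(open('w13.pkl','rb')); im=p['pixels']
print('    ',' '.join('%3d'%c for c in range(440,532,3)))
for r in range(100,176,4): print(r,' '.join(''.join('%x'%(v//16) for v in im[r,c]) for c in range(440,532,3)))
```

```text
440 443 446 449 452 455 458 461 464 467 470 473 476 479 482 485 488 491 494 497 500 503 506 509 512 515 518 521 524 527 530
100 254 254 243 254 254 243 132 132 132 132 132 132 132 132 132 132 132 132 132 132 132 132 132 132 132 132 132 132 132 132 4a7
104 254 264 243 254 264 243 134 136 146 135 134 133 133 132 132 132 132 132 132 132 132 132 132 132 132 132 132 132 132 132 4a7
108 264 264 243 254 254 135 026 138 15d 16d 15d 15c 15c 15b 133 132 132 132 132 132 132 132 132 132 132 132 132 132 132 142 4a7
112 264 264 243 354 344 225 126 026 15d 17e 17e 16e 16e 16e 36c 555 233 132 132 132 132 132 132 132 132 132 132 132 132 243 4a7
116 264 264 243 611 700 b10 911 326 14b 17f 17f 17f 17f 17f 27e 789 777 232 132 132 132 132 132 132 132 132 132 132 132 243 4a7
120 254 254 432 600 700 e10 c10 714 139 28f 28f 28f 28f 28f 27f 68d 888 555 132 132 132 132 132 132 132 132 132 132 132 253 4a7
124 264 254 521 600 700 d10 f10 b12 138 28f 29f 29f 28f 28f 28f 58e 999 777 132 132 132 132 132 132 132 132 132 132 132 254 5a7
128 264 254 611 600 600 c10 e11 a12 237 38f 39f 39f 39f 39f 39f 59f cbc bbb aaa 
[... 755 characters left out ...]
 566 132 132 132 132 132 132 332 232 132 132 132 142 4a7 4a7
156 264 243 254 354 335 325 126 037 15c 16d 16d 16e 16e 16e 36c 555 232 132 132 132 132 132 132 132 132 132 132 132 243 4a7 4a7
160 264 243 254 254 144 026 026 149 15b 15c 15c 15c 15d 15c 135 132 132 132 132 132 132 132 132 132 132 132 132 132 254 4a7 4a7
164 264 243 254 254 143 134 136 137 138 138 148 149 149 134 132 132 132 132 132 132 132 132 132 132 132 132 132 132 364 4a7 4a7
168 264 243 254 254 142 132 132 132 132 132 132 132 132 132 132 132 132 132 132 132 132 132 132 132 132 132 132 132 385 4a7 4a7
172 254 243 254 254 243 132 132 132 132 132 132 132 132 132 132 132 132 132 132 132 132 132 132 132 132 132 132 132 486 4a7 4a7
```

The neck now runs unbroken to the ring with no thinner shank showing, and the button's bright side wall stands out. So the shoulder is home and the button is out; I'll hand in.

```bash
python3 -c "
from h import *
print(env.hand_in())"
```

```text
the job is handed in; nothing more can be done
None
```

The job is handed in (no verdict came back): the cradle is swung upright, and in my last image check the pin was through the post and index plate with its shoulder home and its button out; the arm stands clear.

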